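# Dispense one tube cap and park it

## Robot

A 6-joint arm with a two-finger parallel gripper is mounted at the origin on a cart in front of the work surface, level with it; the furniture and walls round the work are solid. World frame = base frame: x ahead of the robot, y to its left, z up, the work surface at z = 0. Lengths are in m, angles in rad, forces in N, time in s.
With the tool pointing down it reaches from about 0.3 to 0.875 m from the base axis. Payload 6.4 kg.
Tool frame: the origin (TCP) lies on the mounting face of the last link; the fingertips stand 173 mm ahead of it and the grasp point (between the pads) lies 155 mm ahead of it (ctrl.tip_reach is the distance from the TCP to the fingertips, in m); z points along the fingers, y is the line along which they close (so a half turn about z gives the same grasp; the last joint's range is limited). The gripper opens to 85 mm and grips with 20 to 120 N. Pads are 22 mm wide; open, the fingers measure 114 mm over their backs; the gripper's body (76 mm by 85 mm) begins 54 mm behind the grasp point. The pads swing forward as they close: fully open they stand 13 mm farther back than shut.
Start: joints at [-1.55, 0.181, 1.607, -0, 1.354, -0.206], TCP at [0.129, -0.56, 0.405] pointing down, gripper open.
Joint ranges: [-2.99, 2.99], [-0.89, 2.07], [0.3, 2.58], [-1.14, 4.28], [0, 2.63], [-3.12, 3.12]. Speed limits (rad/s): [2.57, 2.57, 3.01, 3.14, 3.14, 3.14].

## Interface

Orientations are given as a unit quaternion [w, x, y, z].
In Python, from bench import ctrl gives the robot as it stands.
- The arm moves only by the shell command python3 -m pendant 'ROWS'. ROWS is JSON, a list that holds one entry, the list of rows, each a list of 7 numbers: the opening, from 0 (shut) to 1 (fully open), then the shift along the tool's x, y, z in mm, then the turn, a rotation vector about the tool's x, y, z in rad. A call has 1 to 5 rows; each row is the pose to reach, as a shift and turn from the pose commanded when the call began, along the tool's axes at that moment; what a row does not reach only later rows make up. A row lasts 1/12 s, in which the tool goes at most 41.7 mm and 7.16 degrees, less where a joint would pass 70% of its speed; a pose out of reach is approached as far as the arm can. A call with a gripper value outside its range is refused whole. The fingers move at their own pace and stop on an object; the grip force is fixed at half the most. Time passes only in rows, so rows that repeat a pose let the fingers close. It gives the time, the measured TCP pose, the force, the opening and the grip force at its end, in the units of the state.
- ctrl.get_obs(): the state, without advancing time (a new reading comes with each control period).
- ctrl.camera(name): name is "scene" or "top" or "wrist"; returns the picture (420x560x3 uint8, red, green, blue); there is no depth.
- ctrl.camera_params(name): a dict with "mtx" (3x3 intrinsics, pixels), "distortion" ([k1, k2, p1, p2, k3] as OpenCV has them; the pictures are not rectified), "world_from_camera" (4x4, takes a point from camera to world coordinates); the wrist camera has in their place "tool_from_camera" (4x4, takes a point from camera to tool coordinates, whose origin is the TCP and whose axes are the flange's). Camera axes: x right, y down, z forward; pixel columns grow to the right and rows downward; lengths in m; the calibration is good to about 2 mm. A picture is of the moment at which its call begins: read the wrist's pose just before it. camera_params takes no time and is no camera call.
- ctrl.hand_in(): hands the job in; it is judged then, once.
Trained networks look in the newest picture that a camera, given by its name, has taken for a name from the list of things; names that differ only in an ending like _2 or _b are one class to them, and where a whole thing is asked for, a point or a joint stands for the part that bears it (a point fixed in the world has none). Each returns a list of dicts, best first, with "confidence" (0 to 1); they miss things now and then, are a little off and sometimes report something else, mostly with a low value. They report only what shows in the picture. A call takes as long as a camera call. They do not tell look-alikes from the thing itself.
- ctrl.boxes_of(camera, name): "point" ([column, row] as shares, 0 to 1, of the picture: columns of its width, rows of its height, amid what is visible of it).
The state is a dict: "time_s": time; "q": joint angles; "dq": joint speeds; "joint_efforts": joint torques, N m; "eef_pos": TCP position; "eef_rot": TCP orientation; "wrist_force": force on the tool from outside, world axes, zero at the start; "torque": the same for the moment, N m; "opening": opening from 0.0 (shut) to 1.0 (fully open); "grasp_force": force on a finger pad.
Only numpy, scipy, OpenCV 4.12 (cv2) and the standard library are available. Lean on these libraries where they do the work, as an engineer would, in place of code of your own. Each camera call takes 0.05 s, during which the arm holds its last target. There are 200 camera calls.

## Task

Press the cap dispenser's plunger all the way down once and let it come back up, so that a single cap slides out onto the apron. Then, with a fingertip, push that cap sideways along the apron fully into the empty bay, so that it lies flat there; do not pick any cap up. Leave the cap that is already parked in the other bay, the caps in the magazine and everything else where they are.

Things in the scene. Friction and masses are not known exactly. Their poses are not given: they have to be found in the camera images.
- dispenser: bench cap dispenser, fixed; origin on the worktop under the magazine's axis; x from outlet to back, y along the apron, z up. In its frame, mm: clear square magazine x -25..21, y -25..25, top z 53, outlet slot in its -x face (z 3..22); grey housing behind it, x 21..85, y -28..28, top z 58, carrying the plunger (top z 101 at rest)
- apron (a point): centre of the flat dark steel apron before the outlet, on its top, 3 mm above the worktop, at dispenser x -53 mm, y 0. The channel between its two low lips (tops 8 mm above the worktop) is 56 mm wide and runs along y to end stops (tops 10 mm) 125 mm either side of this point. A full press leaves the cap about here (up to 10 mm off towards or away from the outlet)
- plunger (a joint): travel of the vertical spring plunger in m: 0 up, 0.028 fully down; about 2 N to start, 5 to 8 N fully down; springs back by itself. It drives a pusher in the housing twice as far, which pushes the lowest cap out; the next cap drops down when the plunger comes up. Each full press ejects one cap
- plunger_top (a point): centre of the flat top of the round black plunger head (42 mm across, 10 mm thick); its height follows the plunger
- magazine (a point): point on the magazine's axis at its floor, 3 mm above the worktop
- cap_1_center (a point): lowest in the magazine at the start, the one to be dispensed: screw cap, a white ribbed disc 36 mm across and 15 mm tall, 20 g, upright; point at its centre, half-way up
- cap_2_center (a point): second from below in the magazine, drops to its floor after the press: screw cap, a white ribbed disc 36 mm across and 15 mm tall, 20 g, upright; point at its centre, half-way up
- cap_3_center (a point): top one in the magazine: screw cap, a white ribbed disc 36 mm across and 15 mm tall, 20 g, upright; point at its centre, half-way up
- bay_empty_center (a point): centre of the empty bay, 10.5 mm above the worktop. The two bays are the ends of the apron's channel, 100 mm either side of its middle; either end may be the empty one. A bay is a pair of bright rails along the channel, 45 mm long, 46 mm apart, tops 8 mm above the worktop, open to the outlet; a cap pushed on to the end stop lies 7 mm past this point
- bay_taken_center (a point): centre of the same kind of bay at the other end, in which a cap is already parked
- cap_parked_center (a point): cap already parked, to be left alone: screw cap, a white ribbed disc 36 mm across and 15 mm tall, 20 g, upright; point at its centre, half-way up
- dropper: bystander: small white dropper bottle, 38 mm across, 90 mm tall; origin under its centre
- beaker: bystander: open plastic beaker, 96 mm across, 100 mm tall; origin under its centre
- marker: bystander: marker pen lying on the worktop to the right of the dispenser, 131 mm long along its y, 14 mm high; origin under its middle
- cap_1: the body of the cap to be dispensed; origin at the centre of its underside
There are look-alikes about, which are no part of the job. What is shaped like the part that bears cap_3_center but pink or yellow is not meant.

How it is judged:
On the way, in this order (a step that is already met when the one before it is completed fails the run):
1. the plunger is pressed all the way down (at least 25 of 28 mm) (value of joint plunger above 0.025 m), for 0.05 s.
2. the plunger is back up and one cap lies on the apron in front of the outlet (value of joint plunger below 0.004 m and x of cap_1_center in the frame of dispenser below -0.04 m and height (world z) of cap_1_center below 0.016 m), for 0.1 s.
3. the cap is in the empty bay (horizontal distance between cap_1_center and bay_empty_center below 0.014 m and height (world z) of cap_1_center below 0.016 m and angle between cap_1_center's own z axis and vertical below 0.1 rad), for 0.2 s.
At the end, for the whole second after the job is handed in: the dispensed cap lies flat and at rest in the empty bay, its centre within 14 mm of the bay's; the plunger is up (within 4 mm); the other two caps are still in the magazine (within 12 mm of its axis); the parked cap has moved less than 8 mm and the dropper bottle, beaker and marker less than 20 mm (all of step 3 and horizontal distance between each of cap_2_center, cap_3_center and magazine below 0.012 m and distance of each of dropper, beaker, marker from where it was at the start of the episode below 0.02 m and linear speed of cap_1 below 0.01 m/s and value of joint plunger below 0.004 m and distance of cap_parked_center from where it was at the start of the episode below 0.008 m); the robot touches nothing.
It fails at once if a second cap leaves the magazine (horizontal distance between any of cap_2_center, cap_3_center and magazine above 0.012 m).
It fails at once if a cap is lifted: the dispensed or the parked cap more than about 15 mm, one in the magazine above the stack (height (world z) of any of cap_1_center, cap_parked_center above 0.026 m or height (world z) of any of cap_2_center, cap_3_center above 0.055 m).
It fails at once if the dispensed cap is tipped up (angle between cap_1_center's own z axis and vertical above 0.6 rad).
It fails at once if the parked cap is shoved (8 mm) (distance of cap_parked_center from where it was at the start of the episode above 0.008 m).
It fails at once if the dropper bottle, beaker or marker is shoved (20 mm) (distance of any of dropper, beaker, marker from where it was at the start of the episode above 0.02 m).
It also fails if it takes over 45 s, if anything falls off the work surface, if the arm or the gripper's body presses on something with over 40 N, if the wrist force passes 120 N, or if a joint passes its speed limit or range.

## Working session

There is one attempt and no reset: what is moved stays moved. The work goes in short steps, Python scripts to look and compute and a shell command to move; the robot and the scene stay as the last step left them, time stands still between calls to the robot, and variables do not carry over. Pictures are saved under pics/ and viewed, at most 10 in all, crops included, and the job is handed in when it is done.

```bash
ls; mkdir -p pics; cat > h.py <<'E'
import numpy as np, cv2
from bench import ctrl
from scipy.spatial.transform import Rotation as R
def T(cam):
    p=ctrl.camera_params(cam)
    if 'world_from_camera' in p: return np.array(p['world_from_camera']),p
    o=ctrl.get_obs(); M=np.eye(4); w,x,y,z=o['eef_rot']; M[:3,:3]=R.from_quat([x,y,z,w]).as_matrix(); M[:3,3]=o['eef_pos']
    return M@np.array(p['tool_from_camera']),p
def back(cam,uv,z,TT=None):
    M,p=TT or T(cam)
    n=cv2.undistortPoints(np.array([[uv]],float),np.array(p['mtx']),np.array(p['distortion']))[0,0]
    d=M[:3,:3]@np.array([n[0],n[1],1]); o=M[:3,3]; return o+d*(z-o[2])/d[2]
def proj(cam,P,TT=None):
    M,p=TT or T(cam); I=np.linalg.inv(M)
    r,_=cv2.Rodrigues(I[:3,:3]); return cv2.projectPoints(np.array(P,float).reshape(-1,3),r,I[:3,3],np.array(p['mtx']),np.array(p['distortion']))[0][:,0]
def save(n,im): cv2.imwrite('pics/'+n,cv2.cvtColor(im,cv2.COLOR_RGB2BGR))
E
python3 - <<'E'
from h import *
for c in('top','scene'):
    im=ctrl.camera(c); save(c+'0.png',im)
    for n,z in (('plunger_top',.101),('cap_1_center',.0105),('cap_parked_center',.0105),('dispenser',.03),('dropper',.045),('beaker',.05),('marker',.007)):
        for b in ctrl.boxes_of(c,n)[:6]:
            uv=np.array(b['point'])*[560,420]; print(c,n,round(b['confidence'],2),uv.round(),back(c,uv,z).round(3))
print(ctrl.get_obs()['eef_rot'])
E
```

```text
pics
top plunger_top 0.79 [291. 167.] [0.624 0.031 0.101]
top cap_1_center 0.49 [267. 228.] [0.489 0.094 0.01 ]
top cap_parked_center 0.65 [266. 228.] [0.486 0.096 0.01 ]
top dispenser 0.83 [304. 210.] [ 0.532 -0.003  0.03 ]
top dispenser 0.21 [265. 226.] [0.49  0.095 0.03 ]
top dropper 0.54 [156. 171.] [0.628 0.376 0.045]
top beaker 0.65 [151. 221.] [0.497 0.38  0.05 ]
top marker 0.66 [431. 267.] [ 0.394 -0.324  0.007]
scene plunger_top 0.64 [264. 200.] [0.624 0.027 0.101]
scene dispenser 0.9 [274. 231.] [0.559 0.028 0.03 ]
scene dropper 0.58 [279. 233.] [0.519 0.031 0.045]
scene beaker 0.78 [159. 268.] [0.503 0.37  0.05 ]
scene beaker 0.6 [279. 231.] [0.523 0.03  0.05 ]
[ 1.37716655e-05  9.93578432e-01  1.13145476e-01 -2.29322431e-05]
```

```bash
python3 - <<'E'
import cv2
a=cv2.imread('pics/top0.png');b=cv2.imread('pics/scene0.png')
c=cv2.resize(a[130:310,120:460],(800,424),interpolation=3); cv2.imwrite('pics/topc.png',c)
E
```

```text
(no output)
```

View pics/topc.png

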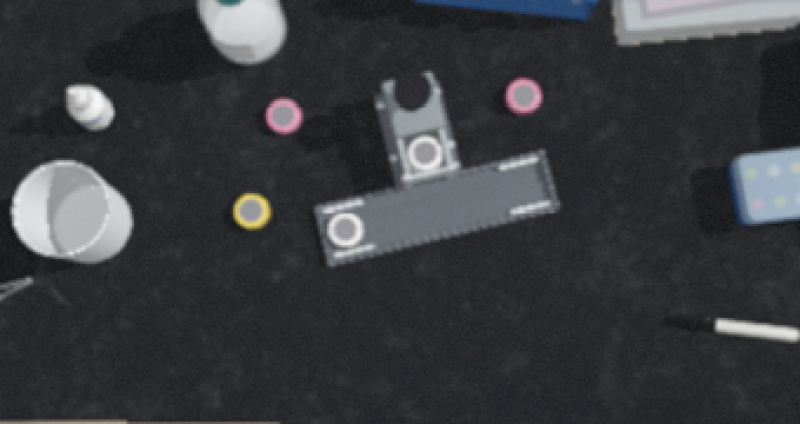

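View pics/scene0.png

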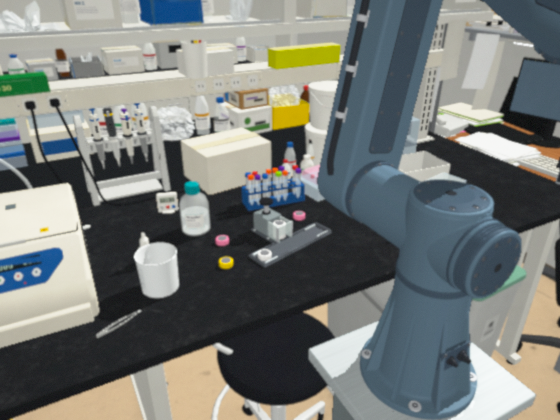

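The top crop shows these candidates:
- Pink look-alikes at crop (284,116) and (523,96), and a yellow one at (252,210).
- A white parked cap at (345,229), in the left bay.
- The white cap in the magazine at (424,153), which is the one I want.

The plunger is the black disc at (412,92). The empty bay is the right end, around (525,185).

```bash
python3 - <<'E'
from h import *
TT=T('top')
f=lambda u,v,z: back('top',(u/2.353+120,v/2.353+130),z,TT)
c=np.array([f(316,207,.008),f(545,153,.008),f(558,208,.008),f(330,264,.008)]); print(c.round(4))
m=c.mean(0); d=(c[0]+c[3]-c[1]-c[2])[:2]; print('len',np.linalg.norm(d)/2); yh=d/np.linalg.norm(d); xh=np.array([yh[1],-yh[0]])
print('apron',m,'y',yh,'yaw',np.degrees(np.arctan2(xh[1],xh[0])))
o=m[:2]+.053*xh; print('origin',o,'magcap seen',f(424,153,.055),'plunger seen',f(412,92,.101), 'rel',[(xh@(f(412,92,.101)[:2]-o)),yh@(f(412,92,.101)[:2]-o)])
print('parked rel',yh@(f(345,229,.018)[:2]-m[:2]), xh@(f(345,229,.018)[:2]-m[:2]))
E
```

```text
[[ 0.5141  0.126   0.008 ]
 [ 0.5773 -0.1265  0.008 ]
 [ 0.5157 -0.1399  0.008 ]
 [ 0.4511  0.109   0.008 ]]
len 0.2587573562440203
apron [ 0.5145572  -0.00783965  0.008     ] y [-0.24697064  0.96902296] yaw 14.298322417717815
origin [0.56591542 0.00524979] magcap seen [0.56545383 0.0080139  0.055     ] plunger seen [0.61897475 0.02140315 0.101     ] rel [np.float64(0.05540511430431632), np.float64(0.002548875549702668)]
parked rel 0.10398964810130246 -0.00047318267693357424
```

```bash
r='x'; python3 -m pendant '[[[0,160,-120,0,0,0,0],[0,160,-120,0,0,0,0],[0,160,-120,0,0,0,0],[0,160,-120,0,0,0,0],[0,160,-120,0,0,0,0]]]'
python3 -m pendant '[[[0,160,-120,0,0,0,0],[0,160,-120,0,0,0,0],[0,160,-120,0,0,0,0],[0,160,-120,0,0,0,0],[0,160,-120,0,0,0,0]]]'
python3 -m pendant '[[[0,160,-120,0,0,0,0],[0,160,-120,0,0,0,0],[0,160,-120,0,0,0,0],[0,160,-120,0,0,0,0],[0,160,-120,0,0,0,0]]]'
```

```text
time_s: 1.22
eef_pos: [0.2594, -0.4052, 0.4047]
eef_rot: [-0.0, 0.994, 0.113, 0.0]
wrist_force: [0.8, -0.2, 0.1]
opening: 0.3
grasp_force: 0.0
time_s: 1.63
eef_pos: [0.3883, -0.2521, 0.4051]
eef_rot: [0.0, 0.994, 0.114, 0.0]
wrist_force: [1.2, -1.2, -0.2]
opening: -0.003
grasp_force: 0.0
time_s: 2.05
eef_pos: [0.5174, -0.099, 0.405]
eef_rot: [-0.0, 0.994, 0.114, 0.0]
wrist_force: [-0.3, -1.6, 0.4]
opening: -0.002
grasp_force: 0.0
```

```bash
python3 -m pendant '[[[0,0,0,0,0,0,-0.022],[0,0,0,0,0,0,-0.022],[0,0,0,0,0,0,-0.022]]]'; python3 - <<'E'
from h import *
TT=T('wrist'); im=ctrl.camera('wrist'); save('w0.png',im)
for n,z in (('plunger_top',.101),('cap_1_center',.0105)):
  for b in ctrl.boxes_of('wrist',n)[:5]:
    uv=np.array(b['point'])*[560,420]; print(n,round(b['confidence'],2),uv.round(),back('wrist',uv,z,TT).round(4))
np.savez('w0',M=TT[0])
E
```

```text
time_s: 2.3
eef_pos: [0.5159, -0.1016, 0.4045]
eef_rot: [0.0, 0.992, 0.124, -0.0]
wrist_force: [-0.3, -0.6, -0.4]
opening: -0.001
grasp_force: 0.0
cap_1_center 0.39 [191.  84.] [0.582  0.0039 0.0105]
```

View pics/w0.png

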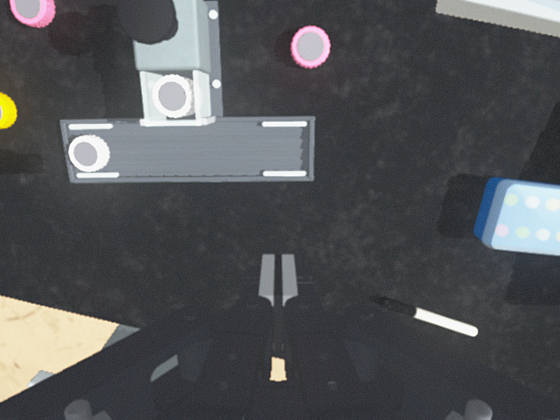

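The wrist picture shows the apron corners at about (61,121), (315,117), (313,180) and (70,182). The parked cap is at (89,153), the magazine cap's top at (174,96), the plunger head near (148,12), and the empty bay's rails at (284,124) and (284,174).

```bash
python3 - <<'E'
from h import *
TT=T('wrist'); f=lambda u,v,z: back('wrist',(u,v),z,TT)
c=np.array([f(61,121,.009),f(315,117,.009),f(313,180,.009),f(70,182,.009)]); m=c.mean(0)
d=(c[0]+c[3]-c[1]-c[2])[:2]; L=np.linalg.norm(d)/2; yh=d/2/L; xh=np.array([yh[1],-yh[0]])
print('len',L,'w',xh@((c[0]+c[1]-c[2]-c[3])[:2])/2,'m',m,'yaw',np.degrees(np.arctan2(xh[1],xh[0])))
o=m[:2]+.053*xh
for n,p in (('plunger',f(148,12,.101)),('mag',f(174,96,.05)),('parked',f(89,153,.018)),('rails',f(284,149,.008))): print(n,p.round(4),xh@(p[:2]-o),yh@(p[:2]-o))
E
```

```text
len 0.2608364343015382 w 0.06456930830312439 m [ 0.51703591 -0.0055903   0.009     ] yaw 14.503125441436433
plunger [0.6246 0.0201 0.101 ] 0.05754890866188536 -0.002053506741833683
mag [0.5694 0.0062 0.05  ] 0.0006108238623634369 -0.0016580847238487004
parked [0.4919 0.0914 0.018 ] -0.053063458608668845 0.10018533373259161
rails [ 0.5423 -0.1018  0.008 ] -0.05267532891179129 -0.09947627074220577
```

```bash
python3 -m pendant '[[[0,132,-92,0,0,0,0],[0,132,-92,40,0,0,0],[0,132,-92,80,0,0,0],[0,132,-92,100,0,0,0],[0,132,-92,100,0,0,0]]]'
python3 -m pendant '[[[0,0,0,0,0,0,0],[0,0,0,0,0,0,0],[0,0,0,0,0,0,0]]]'
```

```text
time_s: 2.87
eef_pos: [0.622, 0.0203, 0.3035]
eef_rot: [0.0, 0.992, 0.123, 0.0]
wrist_force: [-0.6, -0.0, -0.4]
opening: 0.0
grasp_force: 0.0
time_s: 3.12
eef_pos: [0.6214, 0.0188, 0.3055]
eef_rot: [0.0, 0.992, 0.123, 0.0]
wrist_force: [1.1, 0.7, -0.0]
opening: -0.002
grasp_force: 0.0
```

```bash
python3 -m pendant '[[[0,0,1,15,0,0,0],[0,0,1,28,0,0,0],[0,0,1,36,0,0,0],[0,0,1,42,0,0,0],[0,0,1,42,0,0,0]]]'
python3 -m pendant '[[[0,0,0,5,0,0,0],[0,0,0,9,0,0,0],[0,0,0,13,0,0,0],[0,0,0,13,0,0,0],[0,0,0,13,0,0,0]]]'
```

```text
time_s: 3.53
eef_pos: [0.6216, 0.0182, 0.2627]
eef_rot: [0.0, 0.992, 0.124, 0.0]
wrist_force: [0.2, -1.4, 3.5]
opening: 0.0
grasp_force: 1.4
time_s: 3.95
eef_pos: [0.6219, 0.0189, 0.2503]
eef_rot: [0.0, 0.992, 0.124, 0.0]
wrist_force: [0.3, -2.9, 3.8]
opening: 0.003
grasp_force: 2.2
```

```bash
python3 -m pendant '[[[0,0,0,2,0,0,0],[0,0,0,4,0,0,0],[0,0,0,5,0,0,0],[0,0,0,5,0,0,0],[0,0,0,5,0,0,0]]]'
```

```text
time_s: 4.37
eef_pos: [0.6219, 0.0189, 0.2464]
eef_rot: [0.0, 0.992, 0.124, 0.0]
wrist_force: [-3.3, -3.2, 10.4]
opening: 0.001
grasp_force: 5.5
```

```bash
python3 -m pendant '[[[0,0,0,2,0,0,0],[0,0,0,2,0,0,0],[0,0,0,2,0,0,0]]]'
```

```text
time_s: 4.62
eef_pos: [0.6221, 0.019, 0.2462]
eef_rot: [0.001, 0.992, 0.124, 0.0]
wrist_force: [-9.2, -4.0, 22.9]
opening: -0.003
grasp_force: 11.6
```

The plunger is on its hard stop. Next I'll release it, back off and look.

```bash
python3 -m pendant '[[[0,0,0,-15,0,0,0],[0,0,0,-40,0,0,0],[0,0,0,-80,0,0,0],[0,-20,20,-110,0,0,0],[0,-50,45,-130,0,0,0]]]'
python3 -m pendant '[[[0,-82,47,-30,0,0,0],[0,-82,47,-30,0,0,0],[0,-82,47,-30,0,0,0],[0,-82,47,-30,0,0,0],[0,-82,47,-30,0,0,0]]]'
python3 - <<'E'
from h import *
TT=T('wrist'); im=ctrl.camera('wrist'); save('w1.png',im)
for n,z in (('plunger_top',.101),('cap_1_center',.018)):
  for b in ctrl.boxes_of('wrist',n)[:5]:
    uv=np.array(b['point'])*[560,420]; print(n,round(b['confidence'],2),uv.round(),back('wrist',uv,z,TT).round(4))
E
```

```text
time_s: 5.03
eef_pos: [0.5863, -0.0338, 0.3753]
eef_rot: [0.0, 0.992, 0.126, 0.002]
wrist_force: [0.6, -1.2, 1.0]
opening: 0.003
grasp_force: 0.0
time_s: 5.45
eef_pos: [0.5172, -0.101, 0.4019]
eef_rot: [-0.0, 0.992, 0.123, 0.0]
wrist_force: [1.6, -0.1, 0.6]
opening: 0.001
grasp_force: 0.0
plunger_top 0.58 [146.  18.] [0.6223 0.0221 0.101 ]
cap_1_center 0.65 [186. 151.] [ 0.52  -0.004  0.018]
```

View pics/w1.png

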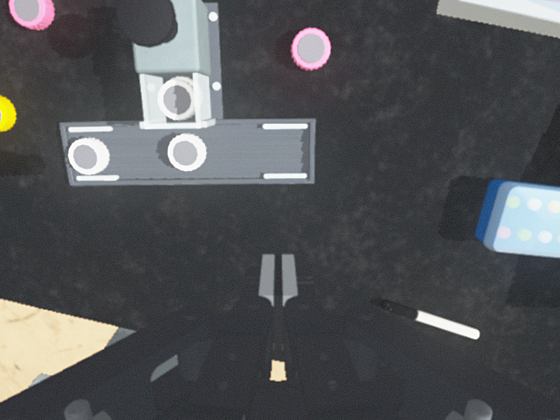

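The single cap lies on the apron at (187,152), the plunger is up, and another cap sits in the magazine. I'll lower the closed fingers between the two caps.

```bash
python3 -m pendant '[[[0,24,-139,0,0,0,0],[0,24,-139,0,0,0,0],[0,24,-139,0,0,0,0],[0,24,-139,40,0,0,0],[0,24,-139,80,0,0,0]]]'
python3 -m pendant '[[[0,0,0,40,0,0,0],[0,0,0,80,0,0,0],[0,0,0,95,0,0,0],[0,0,0,95,0,0,0],[0,0,0,95,0,0,0]]]'
python3 - <<'E'
from h import *
m=np.array([.5165,-.006]); o=ctrl.get_obs(); p=np.array(o['eef_pos']); a=np.radians(14.4); xh=np.array([np.cos(a),np.sin(a)]); yh=np.array([-xh[1],xh[0]])
print('apron x,y of tip',xh@(p[:2]-m),yh@(p[:2]-m),'tip z',p[2]-ctrl.tip_reach)
im=ctrl.camera('wrist'); save('w2.png',im)
E
```

```text
time_s: 6.02
eef_pos: [0.5075, 0.0442, 0.3231]
eef_rot: [0.0, 0.992, 0.127, 0.003]
wrist_force: [0.2, -0.6, -0.6]
opening: -0.001
grasp_force: 0.0
time_s: 6.43
eef_pos: [0.5063, 0.0407, 0.2255]
eef_rot: [-0.001, 0.992, 0.125, -0.002]
wrist_force: [0.0, 0.0, 0.9]
opening: -0.001
grasp_force: 0.0
apron x,y of tip 0.0017460714401449657 0.04773408999154127 tip z 0.05206712902413399
```

View pics/w2.png

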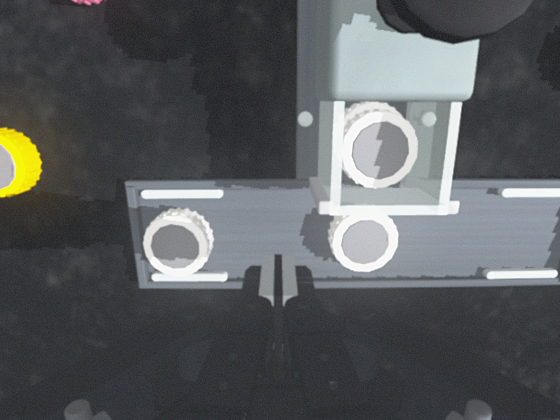

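```bash
python3 - <<'E'
from h import *
m=np.array([.5165,-.006]); a=np.radians(14.4); xh=np.array([np.cos(a),np.sin(a)]); yh=np.array([-xh[1],xh[0]])
TT=T('wrist')
for n,u,z in (('cap1',(364,238),.018),('parked',(178,245),.018),('rail UL',(182,194),.008),('rail LL',(189,277),.008),('rail UR',(532,192),.008),('rail LR',(522,274),.008),('tipL',(262,255),.052),('tipR',(297,255),.052)):
    p=back('wrist',u,z,TT)[:2]; print(n,p.round(4),(xh@(p-m)).round(4),(yh@(p-m)).round(4))
E
```

```text
cap1 [ 0.521  -0.0039] 0.0049 0.0009
parked [0.4918 0.0939] 0.001 0.1029
rail UL [0.5178 0.0988] 0.0273 0.1012
rail LL [0.4681 0.0861] -0.024 0.1012
rail UR [ 0.5678 -0.0922] 0.0282 -0.0963
rail LR [ 0.5189 -0.1097] -0.0234 -0.101
tipL [0.5129 0.0499] 0.0104 0.0551
tipR [0.5168 0.0347] 0.0104 0.0394
```

```bash
python3 -m pendant '[[[0,0,0,20,0,0,0],[0,0,0,36,0,0,0],[0,0,0,43,0,0,0],[0,0,0,43,0,0,0],[0,0,0,43,0,0,0]]]'
python3 -m pendant '[[[0,0,6,0,0,0,0],[0,0,12,0,0,0,0],[0,0,18,0,0,0,0],[0,0,24,0,0,0,0],[0,0,30,0,0,0,0]]]'
python3 -m pendant '[[[0,-0.5,6,0,0,0,0],[0,-1,12,0,0,0,0],[0,-1.5,18,0,0,0,0],[0,-2,24,0,0,0,0],[0,-2.5,30,0,0,0,0]]]'
python3 - <<'E'
from h import *
TT=T('wrist'); im=ctrl.camera('wrist'); save('w3.png',im); print(ctrl.get_obs()['eef_pos'])
E
```

```text
time_s: 6.9
eef_pos: [0.5072, 0.0397, 0.1849]
eef_rot: [0.0, 0.992, 0.124, 0.001]
wrist_force: [0.1, 0.7, -0.2]
opening: 0.007
grasp_force: 0.0
time_s: 7.32
eef_pos: [0.5146, 0.01, 0.1847]
eef_rot: [-0.0, 0.992, 0.124, 0.001]
wrist_force: [-1.2, 4.7, 8.3]
opening: -0.002
grasp_force: 3.5
time_s: 7.73
eef_pos: [0.5195, -0.0197, 0.1847]
eef_rot: [-0.0, 0.992, 0.124, 0.001]
wrist_force: [0.0, 3.0, 7.0]
opening: 0.001
grasp_force: 3.4
[ 0.51979249 -0.02058594  0.18475811]
```

View pics/w3.png

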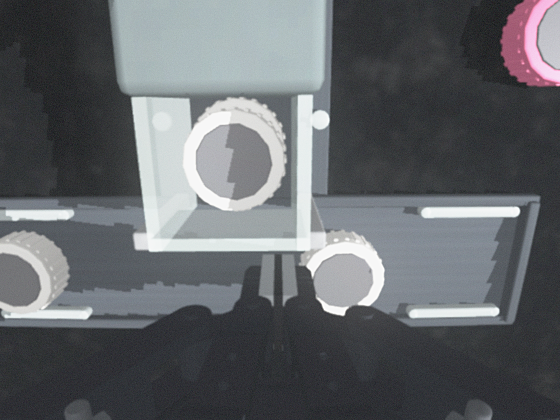

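```bash
python3 -m pendant '[[[0,0,-4,0,0,0,0],[0,0,-8,0,0,0,0],[0,0,-8,0,0,0,0],[0,0,-8,0,0,0,0]]]'; python3 - <<'E'
from h import *
TT=T('wrist'); im=ctrl.camera('wrist'); save('w4.png',im[180:340,200:540].repeat(2,0).repeat(2,1)); print(ctrl.get_obs()['eef_pos'])
E
```

```text
time_s: 8.12
eef_pos: [0.5166, -0.0111, 0.1834]
eef_rot: [-0.0, 0.992, 0.124, -0.0]
wrist_force: [0.5, -0.1, 0.0]
opening: 0.003
grasp_force: 0.0
[ 0.51666181 -0.01116328  0.18347297]
```

View pics/w4.png

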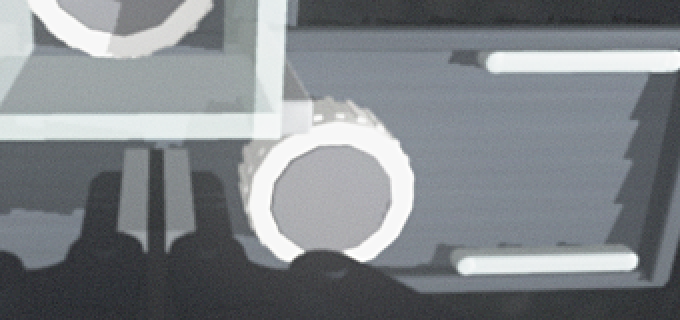

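```bash
python3 - <<'E'
from h import *
m=np.array([.5165,-.006]); a=np.radians(14.4); xh=np.array([np.cos(a),np.sin(a)]); yh=np.array([-xh[1],xh[0]])
TT=T('wrist'); p=np.array(ctrl.get_obs()['eef_pos'])[:2]; print('tip',xh@(p-m),yh@(p-m))
for n,u,z in (('cap1',(365.5,277),.018),('L',(325,277),.018),('R',(406.5,274),.018),('railU',(494,211),.008),('railL',(473,311),.008)):
    p=back('wrist',u,z,TT)[:2]; print(n,p.round(4),(xh@(p-m)).round(4),(yh@(p-m)).round(4))
E
```

```text
tip -0.0011273244151267369 -0.005041304673674542
cap1 [ 0.5275 -0.0464] 0.0006 -0.0419
L [ 0.5233 -0.0295] 0.0007 -0.0244
R [ 0.5331 -0.0632] 0.0018 -0.0595
railU [ 0.5673 -0.0957] 0.0269 -0.0996
railL [ 0.518  -0.1073] -0.0238 -0.0985
```

```bash
python3 -m pendant '[[[0,2,0,2,0,0,0],[0,2,0,4,0,0,0],[0,2,0,4,0,0,0],[0,2,6,4,0,0,0],[0,2,9,4,0,0,0]]]'
python3 -m pendant '[[[0,0,4,0,0,0,0],[0,0,8,0,0,0,0],[0,0,12,0,0,0,0],[0,0,16,0,0,0,0],[0,0,20,0,0,0,0]]]'
```

```text
time_s: 8.58
eef_pos: [0.5212, -0.0201, 0.1796]
eef_rot: [0.0, 0.992, 0.124, -0.0]
wrist_force: [-0.3, -0.0, -0.0]
opening: 0.003
grasp_force: 0.1
time_s: 9.0
eef_pos: [0.5261, -0.0395, 0.1797]
eef_rot: [0.0, 0.992, 0.124, 0.0]
wrist_force: [-1.2, -0.3, -0.3]
opening: 0.0
grasp_force: 0.0
```

```bash
python3 -m pendant '[[[0,0,5,0,0,0,0],[0,0,10,0,0,0,0],[0,0,15,0,0,0,0],[0,0,20,0,0,0,0],[0,0,24,0,0,0,0]]]'
python3 -m pendant '[[[0,0,4,0,0,0,0],[0,0,8,0,0,0,0],[0,0,12,0,0,0,0],[0,0,16,0,0,0,0],[0,0,16,0,0,0,0]]]'
python3 - <<'E'
from h import *
TT=T('wrist'); im=ctrl.camera('wrist'); save('w5.png',im)
E
```

```text
time_s: 9.42
eef_pos: [0.5321, -0.0628, 0.1797]
eef_rot: [0.0, 0.992, 0.124, 0.0]
wrist_force: [-0.4, -0.0, -0.0]
opening: -0.001
grasp_force: 0.0
time_s: 9.83
eef_pos: [0.5359, -0.0782, 0.1797]
eef_rot: [-0.0, 0.992, 0.124, 0.0]
wrist_force: [0.6, 0.9, 0.4]
opening: -0.001
grasp_force: 0.4
```

View pics/w5.png

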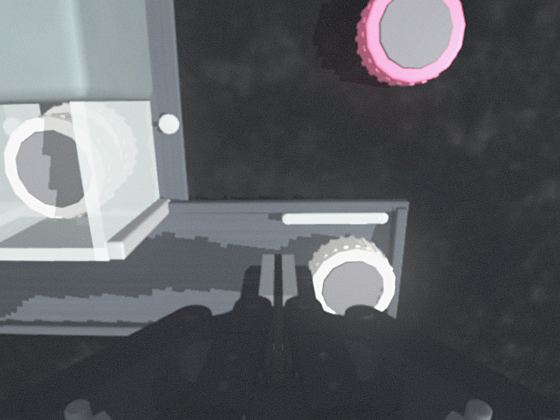

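The cap is between the rails, close to the end stop, at (353,287). I'll back away, rise and check.

```bash
python3 -m pendant '[[[0,0,-5,0,0,0,0],[0,0,-15,0,0,0,0],[0,0,-18,-10,0,0,0],[0,0,-18,-50,0,0,0],[0,0,-18,-90,0,0,0]]]'
python3 -m pendant '[[[0,-25,25,-40,0,0,0],[0,-50,50,-80,0,0,0],[0,-50,50,-120,0,0,0],[0,-50,50,-120,0,0,0],[0,-50,50,-120,0,0,0]]]'
python3 - <<'E'
from h import *
TT=T('wrist'); im=ctrl.camera('wrist'); save('w6.png',im)
m=np.array([.5165,-.006]); a=np.radians(14.4); xh=np.array([np.cos(a),np.sin(a)]); yh=np.array([-xh[1],xh[0]])
for b in ctrl.boxes_of('wrist','cap_1_center')[:5]:
    uv=np.array(b['point'])*[560,420]; p=back('wrist',uv,.016,TT)[:2]; print(round(b['confidence'],2),uv.round(),xh@(p-m),yh@(p-m))
E
```

```text
time_s: 10.3
eef_pos: [0.5299, -0.0588, 0.2691]
eef_rot: [-0.001, 0.992, 0.125, -0.003]
wrist_force: [0.8, -0.4, 0.7]
opening: -0.004
grasp_force: 0.0
time_s: 10.72
eef_pos: [0.4958, -0.1218, 0.3961]
eef_rot: [0.003, 0.992, 0.124, 0.004]
wrist_force: [0.2, 0.6, 0.5]
opening: 0.004
grasp_force: 0.0
0.62 [272. 132.] -0.0009419248825041082 -0.10376918994762592
```

View pics/w6.png

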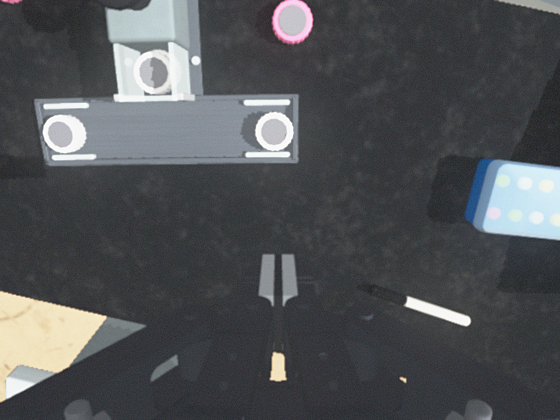

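The cap lies flat at (273,131) in the right-hand bay, about 4 mm past its centre. The parked cap, marker and magazine are unmoved.

```bash
python3 -m pendant '[[[0,0,0,0,0,0,0],[0,0,0,0,0,0,0],[0,0,0,0,0,0,0],[0,0,0,0,0,0,0]]]'; python3 -c "
from bench import ctrl; print(ctrl.hand_in())"
```

```text
time_s: 11.15
eef_pos: [0.4951, -0.1206, 0.3884]
eef_rot: [-0.001, 0.992, 0.124, -0.001]
wrist_force: [0.8, -0.4, -0.0]
opening: -0.001
grasp_force: 0.0
the job is handed in; nothing more can be done
None
```

I pressed the plunger once to its stop and pushed the dispensed cap into the empty bay, where it lies flat about 4 mm from the bay's centre; I handed the job in at about 11 s, and hand-in returned no verdict.

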